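# Fit the guide pin to the articulator

### The arm

A 6-joint arm with a two-finger parallel gripper is mounted at the origin on the work surface. World frame = base frame: x ahead of the robot, y to its left, z up, the work surface at z = 0. Lengths are in m, angles in rad, forces in N, time in s.
With the tool pointing down it reaches from about 0.3 to 0.775 m from the base axis. Payload 14.6 kg.
Tool frame: the origin (TCP) lies at the very end of the fingers, on their centre line; the grasp point (between the pads) lies 19 mm behind it; z points along the fingers, y is the line along which they close (so a half turn about z gives the same grasp; the last joint's range is limited). The gripper opens to 94 mm and grips with 3 to 60 N. Pads are 16 mm wide; open, the fingers measure 119 mm over their backs; the gripper's body (75 mm by 177 mm) begins 78 mm behind the grasp point.
Start: joints at [1.057, 0.3, 1.521, -0, 1.321, -0.067], TCP at [0.238, 0.496, 0.205] pointing down, gripper open.
Joint ranges: [-3.03, 3.03], [-0.79, 2.21], [0.23, 2.52], [-1.04, 4.18], [0, 3.07], [-2.55, 2.55]. Speed limits (rad/s): [2.22, 2.22, 2.57, 3.14, 3.14, 3.14].

### API

Orientations are given as [roll, pitch, yaw] about the fixed x, y, z axes, in that order (R = Rz(yaw) Ry(pitch) Rx(roll)).
In Python, from station import ctrl gives the robot as it stands.
- The arm moves only by the tool move_arm, never from a script. Its argument "targets" is a list of rows, each a list of 6 numbers: the shift along the tool's x, y, z in units of 1000 mm (1.0 is 1000 mm), then the turn, a rotation vector about the tool's x, y, z in units of 30 degrees (1.0 is 30 degrees). In form: [[tx, ty, tz, ax, ay, az], ...]. A call has exactly 5 rows; each row is the pose to reach, as a shift and turn from the pose commanded when the call began, along the tool's axes at that moment; what a row does not reach only later rows make up. A row lasts 1/12 s, in which the tool goes at most 41.7 mm and 7.16 degrees, less where a joint would pass 70% of its speed; a pose out of reach is approached as far as the arm can. A call with a number of a shift or a turn outside -1 to 1 is refused whole. A call with a gripper value outside its range is refused whole. "fingers" is the opening, from -1 (shut) to 1 (fully open), set as the call begins (left out, the last holds). The fingers move at their own pace and stop on an object; "grip_force" is the grip in N (left out, the last holds). Time passes only in rows, so rows that repeat a pose let the fingers close, or fill a call up. It gives the time, the measured TCP pose, the force and the opening at its end, in the units of the state.
- ctrl.get_obs(): the state, without advancing time (a new reading comes with each control period).
- ctrl.camera(name): name is "scene" or "top" or "wrist"; returns the picture (420x560x3 uint8, red, green, blue); there is no depth.
- ctrl.camera_info(name): a dict with "fx", "fy", "cx", "cy" (pixels), "rvec" (rotation vector, rad) and "tvec" (3), from world to camera coordinates, as OpenCV has them. Camera axes: x right, y down, z forward; pixel columns grow to the right and rows downward; lengths in m; the calibration is good to about 2 mm. A picture is of the moment at which its call begins: read the wrist's pose just before it. camera_info takes no time and is no camera call; for the wrist camera it gives the pose at the moment of the call.
- ctrl.hand_in(): hands the job in, once; it reports no verdict.
The state is a dict: "time_s": time; "qpos": joint angles; "joint_vel": joint speeds; "tau": joint torques, N m; "ee_pos": TCP position; "eef_rot": TCP orientation; "force": force on the tool from outside, world axes, zero at the start; "moment": the same for the moment, N m; "grip_width": finger opening in m.
Only numpy, scipy, OpenCV 4.12 (cv2) and the standard library are available. Lean on these libraries where they do the work, as an engineer would, in place of code of your own. Each camera call takes 0.05 s, during which the arm holds its last target. There are 200 camera calls.

### The job

One of the two dental articulators on the bench has no guide pin in the eyelet at its front. Take the long pin by its knob out of the grey pin block, put it straight down through that empty eyelet until its disc rests flat on the eyelet's rim, and let go. Leave the short pin standing in its hole in the block.

Things in the scene. Friction and masses are not known exactly. Their poses are not given: they have to be found in the camera images.
- pin_knob (a point): Long steel guide pin, loose, about 90 g, upright in a hole of the block; z up along it. Point: centre of its knob, a cylinder 18 mm wide, 40 tall. Below: flat disc 36 mm wide, 5 thick (top 20 mm, underside 25 mm below the point), then a rod 9 mm wide, 90 long, slightly tapered at the tip, which is 115 mm below the point. Its knob stands 40 mm higher than the short pin's.
- short_pin_knob (a point): Short pin, to be left standing: same knob and disc as the long pin, but its rod is only 50 mm long (tip 75 mm below the point). Stands upright in another hole of the block. Point: centre of its knob.
- block: Fixed grey block holding the pins, 210 mm along its x, 50 mm along y, 45 mm high; origin at the centre of its underside. Three holes 12 mm wide, 38 mm deep, at x = -70, 0, 70 mm: the two pins and a thin wax carver 120 mm tall stand in them, in varying order. Lift a pin over 38 mm straight up to free it.
- articulator_eyelet (a point): Empty eyelet at the front (robot side) of a fixed aluminium articulator; the other articulator has its pin. Point: centre of the mouth, level with the rim, 115 mm above the bench; z up, x to the back. Upright ring, outer width 36 mm; mouth 28 mm wide, narrowing to 21 mm, 30 mm deep, open below with 65 mm of room. Nothing of this articulator is above the rim.
There are look-alikes about, which are no part of the job. What is shaped like the part that bears articulator_eyelet but blue or turquoise is not meant. What is shaped like the part that bears pin_knob but purple is not meant.

How it is judged:
By the outcome, as a careful person would: the job done as asked, in the order asked, and still so for the second after the job is handed in, with the robot touching nothing.
It also fails if it takes over 38 s, if anything falls off the work surface, if the arm or the gripper's body presses on something with over 40 N, if the wrist force passes 120 N, or if a joint passes its speed limit or range.

## Working session

There is one attempt and no reset: what is moved stays moved. The work goes in short steps, Python scripts to look and compute and a tool call to move; the robot and the scene stay as the last step left them, time stands still between calls to the robot, and variables do not carry over. Pictures are saved under pics/ and viewed, on a budget of 10 in all, crops included, one or two more only if the job needs it, and the job is handed in when it is done.

Besides the shell and the picture viewer there is one more tool, called after ">>>" as a command line: name --pt "numbers of a row" for each row, then --argument value for the rest. move_arm: Moves the arm, as the interface text tells. Shifts and turns lie within -1 to 1; 1 stands for 1000 mm of shift or 30 degrees of turn. Its arguments: {"type":"object","properties":{"targets":{"type":"array"},"fingers":{"type":"number"},"grip_force":{"type":"number"}},"required":["targets"]}

```bash
mkdir -p pics; ls; cat > h.py <<'E'
import numpy as np, cv2
from station import ctrl
def cam(n):
    i=ctrl.camera_info(n); R=cv2.Rodrigues(np.array(i['rvec'],float))[0]; return i,R,np.array(i['tvec'],float).ravel()
def ray(n,u,v,c=None):
    i,R,t=c or cam(n); d=R.T@np.array([(u-i['cx'])/i['fx'],(v-i['cy'])/i['fy'],1]); return -R.T@t,d
def onz(n,u,v,z,c=None):
    o,d=ray(n,u,v,c); return o+d*(z-o[2])/d[2]
def two(a,b):
    (o,d),(p,e)=a,b; s=np.linalg.lstsq(np.c_[d,-e],p-o,rcond=None)[0]; x,y=o+d*s[0],p+e*s[1]; return (x+y)/2,np.linalg.norm(x-y)
def proj(n,P,c=None):
    i,R,t=c or cam(n); q=R@np.array(P)+t; return np.array([i['fx']*q[0]/q[2]+i['cx'],i['fy']*q[1]/q[2]+i['cy']])
def save(im,f): cv2.imwrite('pics/'+f,im[:,:,::-1])
E
python3 - <<'E'
from h import *
for n in('scene','top'):
    im=ctrl.camera(n); save(im,n+'0.png'); i,R,t=cam(n); print(n,i['fx'],-R.T@t,R[2])
o=ctrl.get_obs(); print(o['ee_pos'],o['eef_rot'],o['time_s'],o['force'])
E
```

```text
pics
scene 518.1307091984402 [0.90094744 0.59102591 0.80210291] [-0.36484893 -0.64487542 -0.67158094]
top 513.8169070693415 [ 0.22698642 -0.05885208  1.35949305] [ 0.22719059 -0.03010458 -0.97338489]
[0.23752413 0.49581193 0.2049505 ] [-3.14060223e+00 -6.51912680e-05  2.69484409e+00] 0.1 [-0.41167568  0.09316508  0.47399752]
```

View pics/scene0.png

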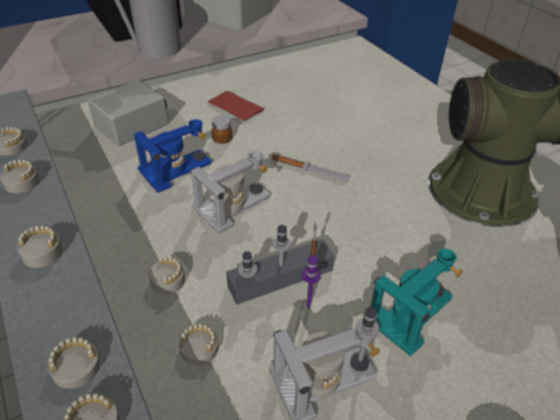

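View pics/top0.png

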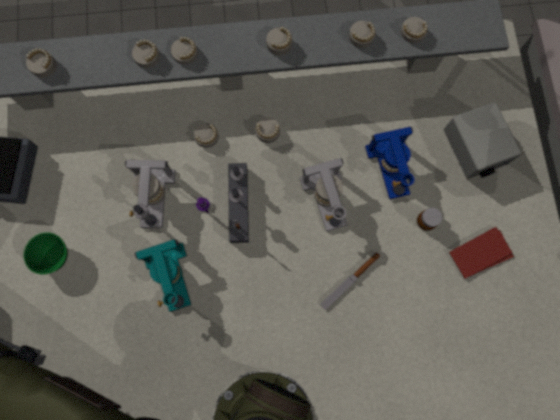

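The empty eyelet appears to be on the aluminium articulator at top (337,213) / scene (258,165). The other aluminium one, at scene (365,330), has its pin. The block holds pins at scene (247,262) and (282,237), which are top (238,172) and (237,195). The carver is at the third hole. Next I'll zoom in.

```bash
python3 - <<'E'
from h import *
a=cv2.imread('pics/scene0.png'); b=cv2.imread('pics/top0.png')
A=cv2.resize(a[130:310,190:350],None,fx=3.3,fy=3.3,interpolation=cv2.INTER_CUBIC)  # 528x594
cv2.imwrite('pics/sc.png',A)
B=cv2.resize(b[150:250,190:350],None,fx=5,fy=5,interpolation=cv2.INTER_CUBIC)
cv2.imwrite('pics/tc.png',B)
E
```

```text
(no output)
```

View pics/sc.png

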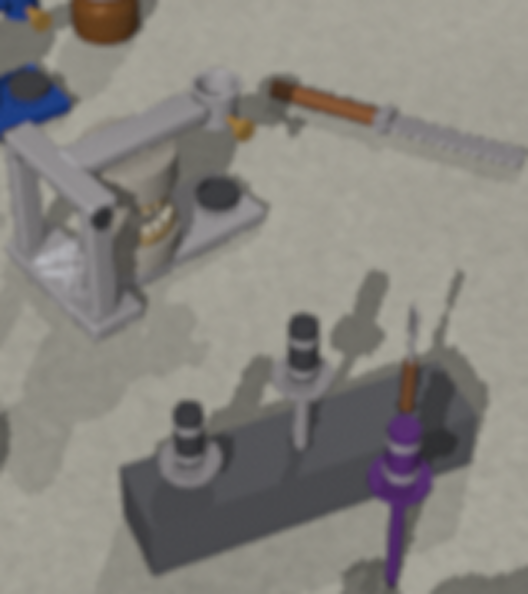

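View pics/tc.png

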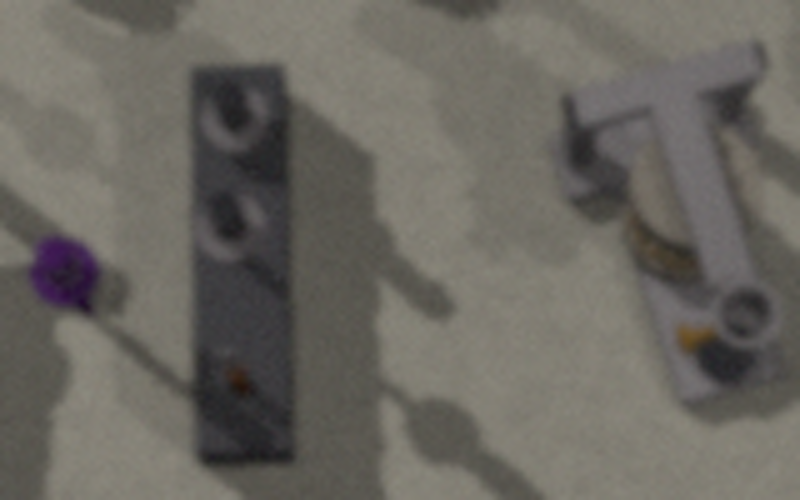

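The crops show the long pin in the middle hole: its rod is visible and its disc is at scene-crop (302,372). The short pin is in the left hole and the carver is in the right one. The empty eyelet is at scene-crop (217,80) and top-crop (747,310). Now I'll measure each with rays.

```bash
python3 - <<'E'
from h import *
np.set_printoptions(precision=4,suppress=True)
S=lambda u,v:(190+u/3.3-.35,130+v/3.3-.35)
T=lambda u,v:(190+u/5-.4,150+v/5-.4)
for n,s,t in [('long knobtop',(303,320),(237,196)),('long disc',(302,374),(232,226)),('short knobtop',(187,407),(235,100)),('short disc',(190,461),(236,116)),('eyelet',(217,80),(747,310)),('purple disc',(401,480),(65,272))]:
    p,e=two(ray('scene',*S(*s)),ray('top',*T(*t))); print(n,p,e)
print('long disc@.0995',onz('scene',*S(302,374),.0995),onz('top',*T(232,226),.0995))
print('eyelet@.115',onz('scene',*S(217,80),.115),onz('top',*T(747,310),.115))
print('block corners top',[onz('top',*T(*c),.045)[:2] for c in((195,68),(285,68),(293,460),(200,462))])
# ring fit in top image: bright pixels around eyelet & knob
for c in [(237,196),(747,310)]: print(T(*c))
E
```

```text
long knobtop [0.5632 0.0057 0.1421] 0.008219881353152766
long disc [0.5618 0.0097 0.1009] 0.001958437228419204
short knobtop [0.6292 0.0017 0.1   ] 0.00048655507001208885
short disc [0.6319 0.0049 0.0598] 0.0027569904117931746
eyelet [ 0.4873 -0.2409  0.1183] 0.0027947664692037156
purple disc [0.549  0.0965 0.0918] 0.0020989247547616103
long disc@.0995 [0.5604 0.0093 0.0995] [0.5629 0.0092 0.0995]
eyelet@.115 [ 0.4844 -0.2437  0.115 ] [ 0.4892 -0.2423  0.115 ]
block corners top [array([0.6667, 0.0243]), array([ 0.6617, -0.0237]), array([ 0.4496, -0.0084]), array([0.4536, 0.0395])]
(237.0, 188.79999999999998)
(339.0, 211.6)
```

```bash
cat >> h.py <<'E'
from scipy.spatial.transform import Rotation as Ro
def go(p,yaw):
    o=ctrl.get_obs(); R=Ro.from_euler('xyz',o['eef_rot']); d=R.inv().apply(np.array(p)-o['ee_pos'])
    r=(R.inv()*Ro.from_euler('xyz',[np.pi,0,yaw])).as_rotvec()
    print('row',np.round(d,4),np.round(np.degrees(r)/30,4),'at',np.round(o['ee_pos'],4),np.round(o['eef_rot'],4),'t',round(o['time_s'],2),'F',np.round(o['force'],1),'w',round(o['grip_width'],4),'q',np.round(o['qpos'],2))
E
python3 -c "
from h import *
go([.5615,.0092,.26],3.07)"
```

```text
row [-0.5024 -0.2989 -0.0548] [-1.800e-03 -5.000e-04 -7.165e-01] at [0.2375 0.4958 0.205 ] [-3.1406e+00 -1.0000e-04  2.6948e+00] t 0.1 F [-0.4  0.1  0.5] w 0.094 q [ 1.06  0.3   1.52 -0.    1.32 -0.07]
```

>>> move_arm --pt "0 0 -0.025 0 0 0" --pt "-0.02 -0.012 -0.05 0 0 -0.05" --pt "-0.05 -0.03 -0.055 0 0 -0.2" --pt "-0.083 -0.05 -0.055 0 0 -0.35" --pt "-0.117 -0.07 -0.055 0 0 -0.5" --fingers 0.1 --grip_force 30

```text
time_s: 0.52
ee_pos: [0.3132, 0.3811, 0.2606]
eef_rot: [3.141, 0.0, 2.962]
force: [1.1, -0.1, 0.3]
grip_width: 0.0643
```

```bash
python3 -c "
from h import *
go([.5615,.0092,.26],3.07)"
```

```text
row [-0.3108 -0.3215  0.0006] [ 0.0005  0.0004 -0.2068] at [0.3132 0.3811 0.2606] [3.1413e+00 2.0000e-04 2.9617e+00] t 0.52 F [ 1.1 -0.1  0.3] w 0.0643 q [ 0.81  0.13  1.59 -0.    1.41 -0.58]
```

>>> move_arm --pt "-0.026 -0.027 0 0 0 -0.05" --pt "-0.052 -0.054 0 0 0 -0.1" --pt "-0.078 -0.081 0 0 0 -0.15" --pt "-0.104 -0.108 0 0 0 -0.2" --pt "-0.13 -0.135 0 0 0 -0.207"

```text
time_s: 0.93
ee_pos: [0.4164, 0.224, 0.2604]
eef_rot: [-3.142, -0.0, 3.067]
force: [0.9, 0.7, 0.3]
grip_width: 0.0518
```

```bash
python3 -c "
from h import *
go([.5615,.0092,.26],3.07)"
```

```text
row [-0.1608 -0.2033  0.0003] [-0.0002 -0.0004 -0.0063] at [0.4164 0.224  0.2604] [-3.1415e+00 -2.0000e-04  3.0667e+00] t 0.93 F [0.9 0.7 0.3] w 0.0518 q [ 0.42  0.09  1.65  0.    1.41 -1.08]
```

>>> move_arm --pt "-0.026 -0.033 0 0 0 0" --pt "-0.052 -0.066 0 0 0 0" --pt "-0.078 -0.099 0 0 0 0" --pt "-0.104 -0.132 0 0 0 0" --pt "-0.125 -0.158 0 0 0 0"

```text
time_s: 1.35
ee_pos: [0.5293, 0.056, 0.2602]
eef_rot: [-3.141, -0.0, 3.064]
force: [0.8, 0.2, -0.0]
grip_width: 0.0518
```

>>> move_arm --pt "-0.018 -0.023 0 0 0 0" --pt "-0.036 -0.045 0 0 0 0" --pt "-0.036 -0.045 0 0 0 0" --pt "-0.036 -0.045 0 0 0 0" --pt "-0.036 -0.045 0 0 0 0"

```text
time_s: 1.77
ee_pos: [0.5605, 0.0113, 0.2601]
eef_rot: [3.141, -0.001, 3.065]
force: [-0.2, -0.4, 0.3]
grip_width: 0.0516
```

```bash
python3 -c "
from h import *
go([.5615,.0092,.26],3.07)
c=cam('wrist'); im=ctrl.camera('wrist'); save(im,'w1.png'); import pickle; pickle.dump(c,open('w1.pkl','wb'))
for P in ([.5615,.0092,.142],[.5615,.0092,.0995],[.4892,-.2423,.115]): print(proj('wrist',P,c))
print(-c[1].T@c[2])
"
```

```text
row [-0.0011 -0.002   0.0001] [ 0.0003 -0.0015 -0.0098] at [0.5605 0.0113 0.2601] [ 3.1414e+00 -8.0000e-04  3.0649e+00] t 1.77 F [-0.2 -0.4  0.3] w 0.0516 q [-0.05  0.29  1.41  0.    1.45 -1.54]
[275.78707169 211.22958564]
[276.12002763 201.27836449]
[ -7.69724831 147.28096974]
[0.49177888 0.01693052 0.43883895]
```

View pics/w1.png

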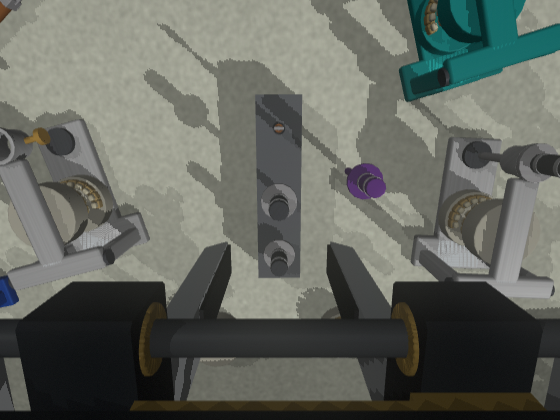

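The wrist view shows the long pin's disc at about (279,201) with its knob at (278,208), against a prediction of (276,201). The eyelet mouth is partly visible at (5,145). I'll refine the pin position.

```bash
python3 - <<'E'
from h import *
import pickle; c=pickle.load(open('w1.pkl','rb')); print(c[0]['fx'])
im=cv2.imread('pics/w1.png'); g=cv2.cvtColor(im,6).astype(int)
def disc(x0,y0,z,r=22):
    roi=g[y0-r:y0+r,x0-r:x0+r]; m=((roi>105)).astype(np.uint8)
    k=cv2.findContours(m,0,1)[0]; k=max(k,key=cv2.contourArea); (x,y),a,an=cv2.fitEllipse(cv2.convexHull(k)); 
    u,v=x+x0-r,y+y0-r; print('disc',u,v,a,'world',onz('wrist',u,v,z,c))
disc(279,201,.102); disc(279,255,.062)
print('med block',np.median(g[150:175,262:298]))
m=cv2.inRange(g[85:285,235:320].astype(np.uint8),40,100)
m=cv2.morphologyEx(m,cv2.MORPH_OPEN,np.ones((3,3)))
for v in range(175,250,12): print(v,g[v,255:304:2].tolist())
for u,v in((256,95),(301,95),(300,277),(259,277)): print(onz('wrist',u,v,.045,c)[:2])
print('carver base',onz('wrist',279,128,.127,c))
E
```

```text
352.74507607550277
disc 280.4601459503174 200.65948295593262 (31.161930084228516, 34.151283264160156) world [0.56069406 0.01351995 0.102     ]
disc 278.3493537902832 254.63233375549316 (28.34126853942871, 31.4870662689209) world [0.63082011 0.0060817  0.062     ]
med block 84.0
175 [117, 62, 62, 62, 63, 61, 83, 83, 83, 84, 83, 83, 84, 84, 84, 83, 84, 84, 84, 84, 84, 84, 85, 134, 148]
187 [114, 83, 83, 83, 83, 83, 74, 86, 88, 88, 88, 122, 123, 123, 124, 124, 121, 109, 84, 84, 84, 83, 84, 134, 144]
199 [114, 83, 82, 115, 89, 89, 89, 86, 52, 53, 78, 81, 61, 85, 76, 40, 94, 114, 118, 127, 127, 83, 84, 149, 144]
211 [105, 89, 83, 83, 89, 124, 123, 56, 62, 61, 61, 62, 63, 63, 63, 62, 63, 99, 113, 116, 84, 76, 77, 143, 141]
223 [109, 85, 84, 69, 62, 69, 83, 83, 83, 83, 83, 83, 83, 84, 83, 82, 83, 83, 84, 84, 83, 83, 85, 138, 142]
235 [112, 99, 63, 63, 63, 62, 62, 62, 62, 63, 62, 62, 63, 62, 83, 83, 83, 83, 83, 83, 84, 83, 85, 141, 139]
247 [113, 111, 63, 63, 63, 73, 89, 89, 89, 89, 88, 88, 88, 123, 123, 123, 123, 123, 121, 70, 76, 76, 84, 138, 140]
[ 0.45624102 -0.00441263]
[0.45987345 0.04323932]
[0.66745557 0.02936885]
[ 0.66371692 -0.01975978]
carver base [0.49199638 0.01727623 0.127     ]
```

>>> move_arm --pt "0 0 0.035 0 0 0" --pt "0 0 0.07 0 0 0" --pt "0 0 0.105 0 0 0" --pt "0 0 0.12 0 0 0" --pt "0 0 0.125 0 0 0"

```text
time_s: 2.23
ee_pos: [0.5592, 0.012, 0.1327]
eef_rot: [-3.141, -0.004, 3.066]
force: [-0.1, -0.7, -0.2]
grip_width: 0.0515
```

>>> move_arm --pt "0 0 0.01 0 0 0" --pt "0 0 0.02 0 0 0" --pt "0 0 0.028 0 0 0" --pt "0 0 0.028 0 0 0" --pt "0 0 0.028 0 0 0"

```text
time_s: 2.65
ee_pos: [0.5609, 0.011, 0.1076]
eef_rot: [3.142, 0.0, 3.065]
force: [0.2, -0.5, 0.5]
grip_width: 0.0515
```

```bash
python3 -c "
from h import *
go([.561,.011,.107],3.067)
c=cam('wrist'); im=ctrl.camera('wrist'); s=ctrl.camera('scene')
save(np.vstack([im,]),'w2.png'); save(cv2.resize(s[180:320,210:350],None,fx=4,fy=4),'s2.png')
print([proj('wrist',P,c) for P in ([.561,.011,.142],[.561,.011,.102])])
"
```

```text
row [-0.0001 -0.      0.0006] [ 0.      0.0002 -0.0038] at [0.5609 0.011  0.1076] [3.1416e+00 1.0000e-04 3.0650e+00] t 2.65 F [ 0.2 -0.5  0.5] w 0.0515 q [-0.05  0.42  1.59  0.    1.12 -1.54]
[array([277.67462008, 287.91496468]), array([277.86299239, 256.01716373])]
```

View pics/w2.png

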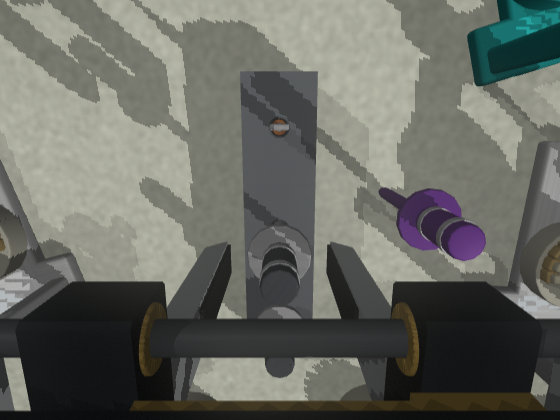

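The knob lies centred between the open fingers, with its top at (280,287) against a prediction of (278,288). I'll close now.

>>> move_arm --pt "0 0 0 0 0 0" --pt "0 0 0 0 0 0" --pt "0 0 0 0 0 0" --pt "0 0 0 0 0 0" --pt "0 0 0 0 0 0" --fingers -1 --grip_force 35

```text
time_s: 3.17
ee_pos: [0.5609, 0.011, 0.1075]
eef_rot: [-3.142, 0.0, 3.065]
force: [-0.4, 0.1, 0.7]
grip_width: 0.0216
```

>>> move_arm --pt "0 0 0 0 0 0" --pt "0 0 0 0 0 0" --pt "0 0 -0.002 0 0 0" --pt "0 0 -0.006 0 0 0" --pt "0 0 -0.012 0 0 0"

```text
time_s: 3.58
ee_pos: [0.5606, 0.011, 0.1195]
eef_rot: [-3.142, -0.001, 3.065]
force: [-0.3, 0.8, -1.1]
grip_width: 0.0173
```

>>> move_arm --pt "0 0 -0.012 0 0 0" --pt "0 0 -0.027 0 0 0" --pt "0 0 -0.045 0 0 0" --pt "0 0 -0.065 0 0 0" --pt "0 0 -0.085 0 0 0"

```text
time_s: 4.0
ee_pos: [0.5608, 0.011, 0.2065]
eef_rot: [3.142, 0.001, 3.065]
force: [0.3, -0.5, -0.9]
grip_width: 0.0175
```

>>> move_arm --pt "0 0 -0.02 0 0 0" --pt "0 0 -0.04 0 0 0" --pt "0 0 -0.055 0 0 0" --pt "0 0 -0.06 0 0 0" --pt "0 0 -0.06 0 0 0"

```text
time_s: 4.42
ee_pos: [0.5612, 0.011, 0.2662]
eef_rot: [3.142, 0.003, 3.065]
force: [-1.1, -0.3, -1.2]
grip_width: 0.0175
```

```bash
python3 -c "
from h import *
go([.487,-.2425,.265],3.067)
c=cam('wrist'); im=ctrl.camera('wrist'); s=ctrl.camera('scene'); t=ctrl.camera('top')
A=cv2.resize(s[120:300,200:350],None,fx=2.7,fy=2.7); B=cv2.resize(im,(390,292)); 
O=np.zeros((486,405+390,3),np.uint8); O[:486,:405]=A; O[:292,405:]=B; save(O,'c3.png'); save(s,'s3.png'); save(im,'w3.png'); save(t,'t3.png')
"
```

```text
row [ 0.0545 -0.2584  0.0011] [ 0.0002  0.0053 -0.0039] at [0.5612 0.011  0.2662] [3.1415e+00 2.8000e-03 3.0650e+00] t 4.42 F [-1.1 -0.3 -1.2] w 0.0175 q [-0.05  0.29  1.4   0.    1.45 -1.54]
```

View pics/c3.png

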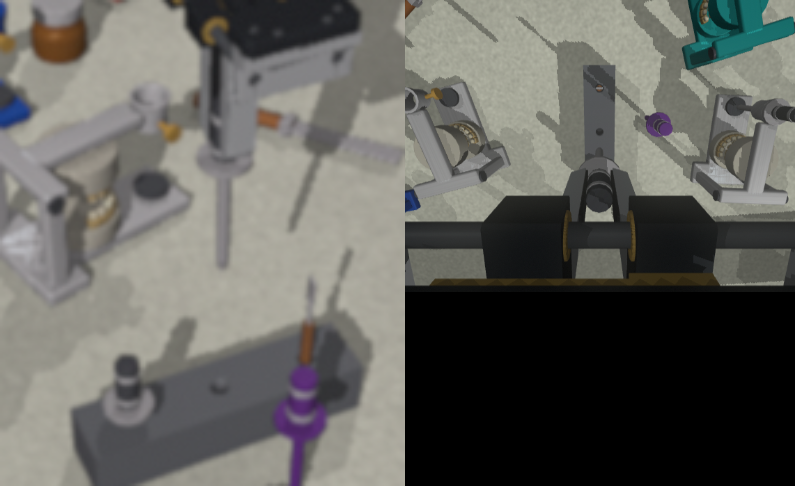

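The long pin is clear of the block and hanging upright, and the short pin still stands in its hole. Now moving toward the eyelet.

>>> move_arm --pt "0.003 -0.014 0 0 0 0" --pt "0.008 -0.038 0 0 0 0" --pt "0.014 -0.066 0 0 0 0" --pt "0.02 -0.094 0 0 0 0" --pt "0.026 -0.122 0 0 0 0"

```text
time_s: 4.98
ee_pos: [0.5248, -0.1096, 0.2634]
eef_rot: [3.141, -0.002, 3.065]
force: [1.1, 0.3, -0.6]
grip_width: 0.0175
```

>>> move_arm --pt "0.006 -0.028 0 0 0 0" --pt "0.012 -0.055 0 0 0 0" --pt "0.016 -0.073 0 0 0 0" --pt "0.018 -0.083 0 0 0 0" --pt "0.018 -0.083 0 0 0 0"

```text
time_s: 5.4
ee_pos: [0.5007, -0.1913, 0.2637]
eef_rot: [3.141, -0.001, 3.063]
force: [-0.3, 0.4, -0.4]
grip_width: 0.0173
```

```bash
python3 -c "
from h import *
import pickle
go([.487,-.2425,.265],3.067)
c=cam('wrist'); pickle.dump(c,open('w4.pkl','wb')); im=ctrl.camera('wrist'); s=ctrl.camera('scene'); save(s,'s4.png'); save(im,'w4.png')
print(proj('wrist',[.487,-.2425,.115],c), proj('scene',[.487,-.2425,.115]))
"
```

```text
row [ 0.0096 -0.0521 -0.0013] [ 0.0007 -0.0025 -0.0077] at [ 0.5007 -0.1913  0.2637] [ 3.1413e+00 -1.3000e-03  3.0630e+00] t 5.4 F [-0.3  0.4 -0.4] w 0.0173 q [-0.43  0.23  1.47 -0.    1.44 -1.93]
[222.83135931 192.71606621] [254.62918844 154.50136271]
```

View pics/w4.png

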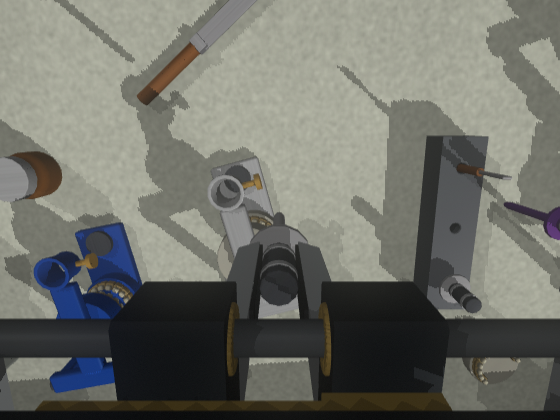

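```bash
python3 - <<'E'
from h import *
import pickle; c=pickle.load(open('w4.pkl','rb'))
im=cv2.imread('pics/w4.png'); g=cv2.cvtColor(im,6)
r=g[165:218,200:256]
m=(r>150).astype(np.uint8)
ci=cv2.HoughCircles(cv2.resize(r,None,fx=4,fy=4,interpolation=cv2.INTER_CUBIC),cv2.HOUGH_GRADIENT,1,20,param1=120,param2=20,minRadius=40,maxRadius=90)
print('scale px/mm',c[0]['fx']/abs((c[1]@[.487,-.24,.115]+c[2])[2])/1000)
for x,y,R in ci[0][:4]:
    u,v=200+x/4-.4,165+y/4-.4; print(u,v,R/4,onz('wrist',u,v,.115,c))
P=np.array([.5007,-.1913,.2637]); print('tip pred',proj('wrist',P-[0,0,.1],c),'disc underside pred',proj('wrist',P-[0,0,.01],c),'knobtop',proj('wrist',P+[0,0,.035],c))
cv2.imwrite('pics/w4c.png',np.hstack([cv2.resize(im[160:300,195:325],None,fx=4,fy=4,interpolation=cv2.INTER_CUBIC)]))
E
```

```text
scale px/mm 1.0622132790413117
224.975 193.225 15.0 [ 0.48764071 -0.24054303  0.115     ]
229.975 191.725 13.7 [ 0.4865834  -0.23568986  0.115     ]
tip pred [278.1257589 215.0980301] disc underside pred [277.9586472  253.26008332] knobtop [277.80479657 288.39380373]
```

View pics/w4c.png

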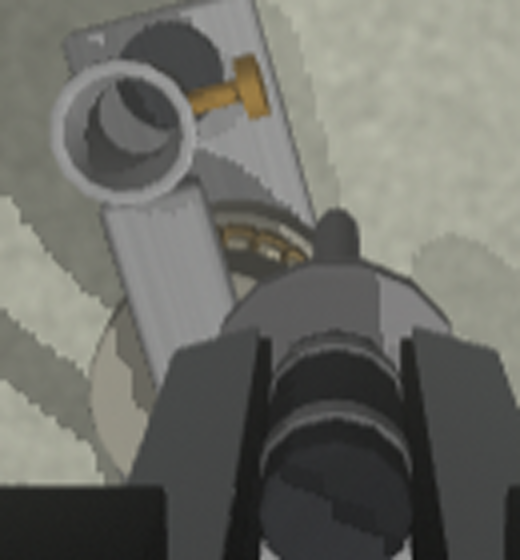

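The eyelet rim is centred at w4 (225.7,192.9), which casts to (0.4875,-0.240). The pin tip and knob sit about 1 px right of prediction, so I correct the target to (0.4875,-0.241).

```bash
python3 -c "
from h import *
go([.4875,-.241,.265],3.067)"
```

```text
row [ 0.0099 -0.0524 -0.001 ] [ 0.001  -0.0013 -0.0041] at [ 0.5014 -0.1895  0.264 ] [ 3.1411e+00 -7.0000e-04  3.0648e+00] t 5.5 F [ 0.1 -0.5 -0.2] w 0.0177 q [-0.43  0.23  1.47  0.    1.44 -1.92]
```

>>> move_arm --pt "0.003 -0.014 0 0 0 0" --pt "0.006 -0.032 0 0 0 0" --pt "0.008 -0.044 0 0 0 0" --pt "0.0098 -0.0522 0 0 0 0" --pt "0.0098 -0.0522 0 0 0 0"

```text
time_s: 5.92
ee_pos: [0.4874, -0.2419, 0.2642]
eef_rot: [3.141, -0.0, 3.064]
force: [-0.9, 0.2, -0.2]
grip_width: 0.0173
```

>>> move_arm --pt "0 0 0 0 0 0" --pt "0 0 0.005 0 0 0" --pt "0 0 0.014 0 0 0" --pt "0 0 0.02 0 0 0" --pt "0 0 0.02 0 0 0"

```text
time_s: 6.33
ee_pos: [0.4871, -0.2407, 0.2425]
eef_rot: [3.14, -0.003, 3.065]
force: [0.2, -0.1, -1.9]
grip_width: 0.0174
```

```bash
python3 -c "
from h import *
go([.4875,-.241,.265],3.067)
c=cam('wrist'); im=ctrl.camera('wrist'); s=ctrl.camera('scene'); save(s,'s5.png'); save(im,'w5.png')
E=[.4875,-.241,.115]
print(proj('wrist',E,c)); o=ctrl.get_obs(); print(proj('wrist',o['ee_pos']-[0,0,.1],c))
A=cv2.resize(im[150:310,200:360],None,fx=2.5,fy=2.5); B=cv2.resize(s[90:190,200:300],None,fx=4,fy=4,interpolation=cv2.INTER_CUBIC); save(np.hstack([A,B]),'c5.png')
"
```

```text
row [-0.0004 -0.0002 -0.0225] [ 0.0023 -0.0048 -0.0031] at [ 0.4871 -0.2407  0.2425] [ 3.1404e+00 -2.5000e-03  3.0654e+00] t 6.33 F [ 0.2 -0.1 -1.9] w 0.0174 q [-0.53  0.26  1.48  0.    1.4  -2.02]
[277.68622935 208.25804007]
[277.5291466  216.16653241]
```

View pics/c5.png

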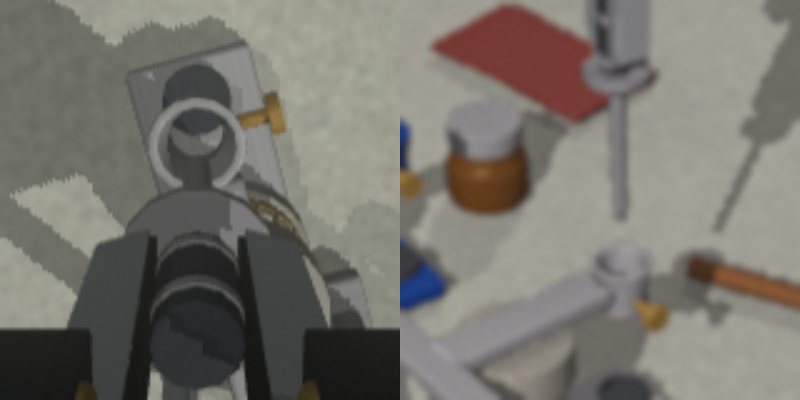

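The pin axis and eyelet are aligned to within about 1 mm. Lowering.

>>> move_arm --pt "0.0008 0 0.01 0 0 0" --pt "0.0008 0 0.022 0 0 0" --pt "0.0008 0 0.034 0 0 0" --pt "0.0008 0 0.046 0 0 0" --pt "0.0008 0 0.056 0 0 0"

```text
time_s: 6.85
ee_pos: [0.4865, -0.2411, 0.1872]
eef_rot: [3.141, -0.0, 3.065]
force: [-0.3, 0.0, -0.7]
grip_width: 0.0175
```

>>> move_arm --pt "0 0 0.012 0 0 0" --pt "0 0 0.024 0 0 0" --pt "0 0 0.036 0 0 0" --pt "0 0 0.046 0 0 0" --pt "0 0 0.05 0 0 0"

```text
time_s: 7.27
ee_pos: [0.4862, -0.241, 0.1368]
eef_rot: [3.141, -0.002, 3.065]
force: [-0.1, 0.1, -0.5]
grip_width: 0.0172
```

```bash
python3 -c "
from h import *
s=ctrl.camera('scene'); save(s,'s6.png'); go([.4865,-.241,.125],3.067)"
```

```text
row [-0.0003  0.      0.0118] [ 0.0016 -0.0034 -0.0039] at [ 0.4862 -0.241   0.1368] [ 3.1408e+00 -1.8000e-03  3.0649e+00] t 7.32 F [-0.8  0.3 -2.1] w 0.0178 q [-0.53  0.35  1.62 -0.    1.17 -2.02]
```

Descend slowly, watching the force.

>>> move_arm --pt "0 0 0.003 0 0 0" --pt "0 0 0.006 0 0 0" --pt "0 0 0.0085 0 0 0" --pt "0 0 0.0085 0 0 0" --pt "0 0 0.0085 0 0 0"

```text
time_s: 7.73
ee_pos: [0.4868, -0.2413, 0.1301]
eef_rot: [-3.142, 0.0, 3.065]
force: [0.4, 0.1, -1.0]
grip_width: 0.017
```

>>> move_arm --pt "0 0 0.0005 0 0 0" --pt "0 0 0.001 0 0 0" --pt "0 0 0.0015 0 0 0" --pt "0 0 0.002 0 0 0" --pt "0 0 0.002 0 0 0"

```text
time_s: 8.15
ee_pos: [0.4867, -0.2413, 0.1279]
eef_rot: [3.142, -0.0, 3.065]
force: [0.9, -0.1, -0.7]
grip_width: 0.0174
```

>>> move_arm --pt "0 0 0.0005 0 0 0" --pt "0 0 0.001 0 0 0" --pt "0 0 0.0015 0 0 0" --pt "0 0 0.002 0 0 0" --pt "0 0 0.002 0 0 0"

```text
time_s: 8.57
ee_pos: [0.4867, -0.2413, 0.1258]
eef_rot: [3.142, -0.0, 3.065]
force: [0.3, 0.3, -0.8]
grip_width: 0.0173
```

>>> move_arm --pt "0 0 0.0004 0 0 0" --pt "0 0 0.0008 0 0 0" --pt "0 0 0.0012 0 0 0" --pt "0 0 0.0012 0 0 0" --pt "0 0 0.0012 0 0 0"

```text
time_s: 8.98
ee_pos: [0.4868, -0.2413, 0.1255]
eef_rot: [-3.141, 0.001, 3.065]
force: [-3.9, 2.1, 7.1]
grip_width: 0.0174
```

Contact: about 7 N at z=0.1255, which matches the expected seated height of 0.125. I'll ease off a little and open.

>>> move_arm --pt "0 0 -0.0004 0 0 0" --pt "0 0 -0.0007 0 0 0" --pt "0 0 -0.0007 0 0 0" --pt "0 0 -0.0007 0 0 0" --pt "0 0 -0.0007 0 0 0"

```text
time_s: 9.4
ee_pos: [0.4868, -0.2413, 0.1255]
eef_rot: [-3.142, 0.0, 3.065]
force: [-0.2, 0.1, 2.1]
grip_width: 0.0175
```

>>> move_arm --pt "0 0 0 0 0 0" --pt "0 0 0 0 0 0" --pt "0 0 0 0 0 0" --pt "0 0 0 0 0 0" --pt "0 0 0 0 0 0" --fingers 0.1

```text
time_s: 9.82
ee_pos: [0.4867, -0.2413, 0.1254]
eef_rot: [3.142, -0.0, 3.065]
force: [0.2, 0.7, -0.1]
grip_width: 0.0474
```

>>> move_arm --pt "0 0 -0.004 0 0 0" --pt "0 0 -0.012 0 0 0" --pt "0 0 -0.03 0 0 0" --pt "0 0 -0.055 0 0 0" --pt "0 0 -0.085 0 0 0"

```text
time_s: 10.23
ee_pos: [0.4862, -0.241, 0.2112]
eef_rot: [3.141, -0.002, 3.065]
force: [-0.6, -0.4, 1.0]
grip_width: 0.0518
```

>>> move_arm --pt "0 0 -0.02 0 0 0" --pt "0 0 -0.04 0 0 0" --pt "0 0 -0.06 0 0 0" --pt "0 0 -0.07 0 0 0" --pt "0 0 -0.07 0 0 0"

```text
time_s: 10.65
ee_pos: [0.4872, -0.2415, 0.2831]
eef_rot: [-3.14, 0.004, 3.065]
force: [-0.3, -0.8, -0.1]
grip_width: 0.0516
```

```bash
python3 -c "
from h import *
go([.4865,-.241,.25],3.067)
c=cam('wrist'); im=ctrl.camera('wrist'); s=ctrl.camera('scene')
print([(proj('wrist',P,c),proj('scene',P)) for P in ([.4867,-.241,.12],[.4867,-.241,.16])])
A=cv2.resize(im[150:310,200:360],None,fx=2.5,fy=2.5); B=cv2.resize(s[110:290,220:340],None,fx=3.33,fy=3.33,interpolation=cv2.INTER_CUBIC)
O=np.zeros((600,800,3),np.uint8);O[:400,:400]=A;O[:B.shape[0],400:400+B.shape[1]]=B[:600,:400];save(O,'c7.png')
"
```

```text
row [0.0009 0.0005 0.0331] [-0.0033  0.0071 -0.0038] at [ 0.4872 -0.2415  0.2831] [-3.1398  0.0037  3.065 ] t 10.65 F [-0.3 -0.8 -0.1] w 0.0516 q [-0.53  0.24  1.42  0.    1.48 -2.02]
[(array([279.04517633, 198.39720751]), array([255.02126684, 152.99288311])), (array([279.01715654, 207.46941802]), array([254.71734517, 137.98212264]))]
```

View pics/c7.png

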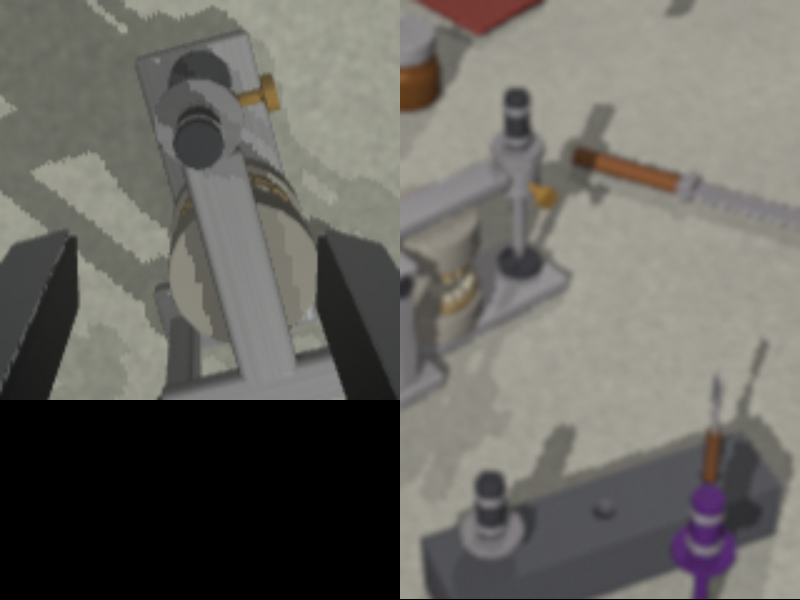

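The pin is through the eyelet, with its disc flat on the rim and its knob upright: scene-crop (516,115) and wrist-crop (200,140). The gripper is well clear and the short pin still stands. Handing in.

```bash
python3 -c "
from h import *
print(ctrl.hand_in())"
```

```text
the job is handed in; nothing more can be done
None
```

The long pin is now in the empty eyelet of the aluminium articulator, and I handed the job in at about 10.7 s of the 38 s allowed. I took it by its knob from the middle hole of the block, lifted it straight clear, and lowered it through the eyelet until it touched the rim. I then eased off, let go and moved the gripper away.

- **Contact:** the pin met the rim with about 7 N at a tool height of 0.1255 m, against an expected 0.125 m. No force reading exceeded about 8 N.
- **Last pictures:** the disc sits flat on the rim with the knob upright. The short pin and the wax carver still stand in the block, and the arm touches nothing.
- **Measurements that disagreed:** the three cameras differed by 2–5 mm on the eyelet and pin positions. I used the wrist camera's view of pin and eyelet together, which put them within about 1 mm of each other.
- **Picture count:** I viewed 10 pictures, which is the full budget.

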